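# Switch on the round display light base

## Robot

A 6-joint arm with a two-finger parallel gripper is mounted at the origin on the work surface. World frame = base frame: x ahead of the robot, y to its left, z up, the work surface at z = 0. Lengths are in m, angles in rad, forces in N, time in s.
With the tool pointing down it reaches from about 0.325 to 0.775 m from the base axis. Payload 5.5 kg.
Tool frame: the origin (TCP) lies at the very end of the fingers, on their centre line; the grasp point (between the pads) lies behind it (robot.grip_point_offset is the z of the grasp point in the tool frame, in m); z points along the fingers, y is the line along which they close (so a half turn about z gives the same grasp; the last joint's range is limited). The gripper opens to 88 mm and grips with 3 to 60 N. Pads are 20 mm wide; open, the fingers measure 115 mm over their backs; the gripper's body (75 mm by 178 mm) begins 61 mm behind the grasp point.
Start: joints at [-1.267, 0.091, 1.231, -0, 1.82, -0.057], TCP at [0.212, -0.561, 0.223] pointing down, gripper open.
Joint ranges: [-2.87, 2.87], [-0.86, 2.18], [0.17, 2.46], [-1.51, 4.65], [0.06, 2.69], [-2.65, 2.65]. Speed limits (rad/s): [2.57, 2.57, 3.01, 3.14, 3.14, 3.14].

## Interface

Orientations are given as a unit quaternion [x, y, z, w].
In Python, from rig import robot, vision, finder gives the robot as it stands. Calls block until the motion is done:
- robot.goto(position, orientation): joint-space move of the TCP to a pose.
- robot.move_straight(position, orientation=None, speed=0.15, stop_force=None): straight line of the TCP; orientation=None keeps the orientation; speed is the mean speed in m/s. With stop_force (N) it stops when the force on the tool has changed by that much, and returns True; else False.
- robot.set_joints(angles): joint-space move.
- robot.move_gripper(opening, squeeze=None): finger opening in m; squeeze is the grip in N (None keeps the last); returns when the fingers have stopped.
- robot.sleep(seconds).
- robot.solve_ik(position, orientation): joint angles nearest the present ones, or None.
- robot.observe(): the state.
- vision.snapshot(name): name is "scene" or "top" or "wrist"; returns a dict with "image" (400x640x3 uint8, red, green, blue), "fx", "fy", "cx", "cy" (pixels), "dist" ([k1, k2, p1, p2, k3] as OpenCV has them; the pictures are not rectified), "R" (3x3) and "t" (3): a world point X has camera coordinates R X + t. Camera axes: x right, y down, z forward; pixel columns grow to the right and rows downward; lengths in m; the calibration is good to about 2 mm. A picture is of the moment at which its call begins. There is no depth.
A pose or a line that the arm cannot do raises robot.MotionError and nothing moves.
- robot.close_job(): hands the job in; it is judged then, once.
Trained networks look in the newest picture that a camera, given by its name, has taken for a name from the list of things; names that differ only in an ending like _2 or _b are one class to them, and where a whole thing is asked for, a point or a joint stands for the part that bears it (a point fixed in the world has none). Each returns a list of dicts, best first, with "conf" (0 to 1); they miss things now and then, are a little off and sometimes report something else, mostly with a low value. They report only what shows in the picture. A call takes as long as a camera call.
- finder.masks_of(camera, label): "region" (400x640 bool, what is visible of it) and "bbox" ([left, top, right, bottom] in pixels, round what is visible of it).
The state is a dict: "time_s": time; "joint_pos": joint angles; "qd": joint speeds; "tau": joint torques, N m; "tcp_pos": TCP position; "tool_rot": TCP orientation; "contact_force": force on the tool from outside, world axes, zero at the start; "wrist_torque": the same for the moment, N m; "grip_width": finger opening in m; "grip_force": force on a finger pad.
Only numpy, scipy, OpenCV 4.12 (cv2) and the standard library are available. Lean on these libraries where they do the work, as an engineer would, in place of code of your own. Each camera call takes 0.05 s, during which the arm holds its last target. There are 200 camera calls.

## Task

Two battery display light bases stand on the jeweller's counter, both off. Switch on the one with the round stage: push the ridge of its slide switch towards the stage, across the detent, until it clicks over and stays at the far end. Leave the switch of the base with the square stage off.

Things in the scene. Friction and masses are not known exactly. Their poses are not given: they have to be found in the camera images.
- round_switch (a joint): Slide switch of the ROUND base, m: 0 off (start), 0.014 on, nearer the stage. A detent, hump at 0.007, springs it to whichever end is nearer; pushing takes 3 to 4 N, fading to under 1 N at the hump. Base: fixed grey box 240 long, 130 wide, 32 mm high, its far end a half-round drum with a low round white stage (100 mm across, top at 38 mm) under a copper bowl (rim about 80 mm up).
- round_ridge (a point): Top centre of the black ridge on that switch (on a white slider plate), moving with it, 40 mm above the counter: 8 mm proud of the base's flat top, 8 mm thick along the slide, 22 mm wide across it, mid-width on the base. x axis: along the slide towards the stage (off to on); z up. When off, the flat top is clear for 44 mm behind the ridge (to the base's edge) and 73 mm ahead (to the stage).
- square_switch (a joint): The same kind of switch (0 off, 0.014 on, towards its stage) on the SQUARE base, to be left off. That base is a like grey box, fixed, 240 x 130 x 32 mm, with square corners and a low square white stage (96 x 96 mm) carrying a brass bangle.
- square_ridge (a point): Top centre of the ridge of the square base's switch; same shape, sizes and axes as the round one's.

How it is judged:
At the end, for the whole second after the job is handed in: The round base's switch is across its detent at the on end (more than 11 of its 14 mm) and stays there; the square base's switch is still off (less than 3 mm) (value of joint round_switch above 0.011 m and value of joint square_switch below 0.003 m); the robot touches nothing.
It fails at once if the square base's switch is pushed over its detent (value of joint square_switch above 0.007 m).
It also fails if it takes over 29 s, if anything falls off the work surface, if the arm or the gripper's body presses on something with over 40 N, if the wrist force passes 120 N, or if a joint passes its speed limit or range.

## Working session

There is one attempt and no reset: what is moved stays moved. The work goes in short steps, each a Python script; the robot and the scene stay as the last script left them, time stands still between calls to the robot, and variables do not carry over. Pictures are saved under pics/ and viewed, at most 10 in all, crops included, and the job is handed in when it is done.

```bash
mkdir -p pics
python3 - <<'E'
from rig import robot, vision, finder
import cv2,numpy as np
for n in ("scene","top"):
    s=vision.snapshot(n); cv2.imwrite(f"pics/{n}0.png",s["image"][:,:,::-1])
    for l in ("round_ridge","square_ridge","round_switch","square_switch"):
        for m in finder.masks_of(n,l)[:3]:
            r=np.argwhere(m["region"]).mean(0)[::-1]; print(n,l,round(m["conf"],2),m["bbox"],r,m["region"].sum())
print(robot.observe()["time_s"])
E
```

```text
scene round_ridge 0.66 [382.2, 277.7, 399.8, 294.6] [390.5625     286.08333333] 192
scene round_switch 0.78 [383.6, 274.9, 400.2, 298.7] [390.91701245 286.01244813] 241
top round_ridge 0.44 [216.3, 211.0, 225.7, 229.6] [218.8516129  218.76774194] 155
top round_switch 0.61 [212.8, 211.5, 224.5, 226.5] [218.77165354 218.46456693] 127
0.5
```

View pics/scene0.png

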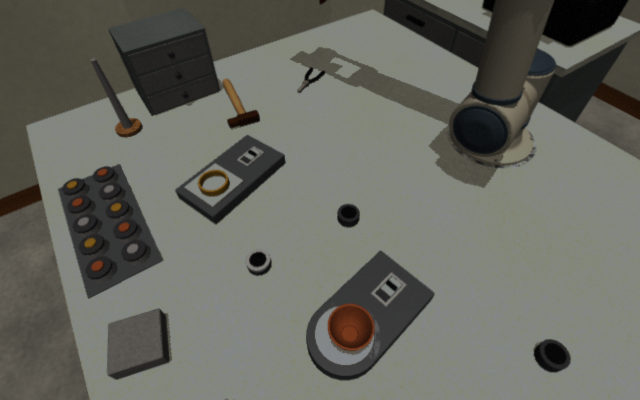

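View pics/top0.png

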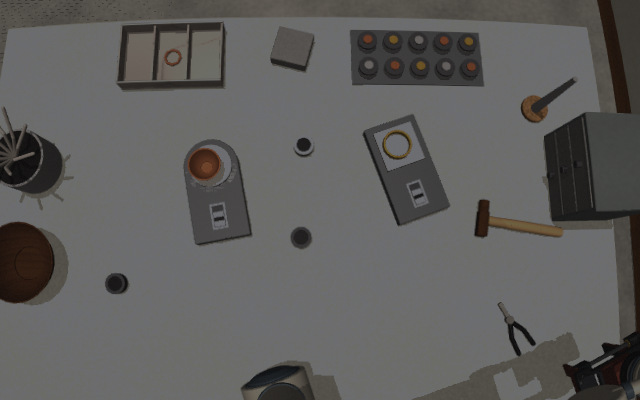

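The scene view shows the round base with its switch at about (390,286) and the bowl at (350,328). In the top view its switch is at (219,216) and the bowl at (207,165). The square base is well away from it, with its switch at (417,194) in the top view. I'll triangulate next, then look with the wrist camera.

```bash
cat > h.py <<'E'
import numpy as np, cv2
def norm(s,p):
    K=np.array([[s["fx"],0,s["cx"]],[0,s["fy"],s["cy"]],[0,0,1]]); 
    return cv2.undistortPoints(np.array(p,float).reshape(-1,1,2),K,np.array(s["dist"]))[:,0]
def tri(s1,p1,s2,p2):
    P=[np.c_[s["R"],s["t"]] for s in (s1,s2)]
    X=cv2.triangulatePoints(P[0],P[1],norm(s1,p1).T,norm(s2,p2).T); return (X[:3]/X[3]).T
def plane(s,p,z):
    R=np.array(s["R"]);t=np.array(s["t"]);c=-R.T@t
    d=np.c_[norm(s,p),np.ones(len(norm(s,p)))]@R
    return c+d*((z-c[2])/d[:,2])[:,None]
E
python3 - <<'E'
from rig import robot, vision, finder
import cv2,numpy as np
from h import *
a=vision.snapshot("scene");b=vision.snapshot("top")
print(tri(a,[[390.8,286],[350,328]],b,[[218.8,216],[207,165]]))
print("plane top",plane(b,[[219,216],[207,165]],.04), plane(b,[[417,194],[397,145]],.04))
w=vision.snapshot("wrist");print("cam",-np.array(w["R"]).T@w["t"],w["fx"],w["R"][2],robot.observe()["tool_rot"],robot.observe()["tcp_pos"])
A=cv2.resize(a["image"][250:330,350:440],None,fx=5,fy=5,interpolation=2);B=cv2.resize(b["image"][190:255,180:260],None,fx=5,fy=5,interpolation=2)
o=np.zeros((400,860,3),np.uint8);o[:400,:450]=A;o[:325,455:855]=B
cv2.imwrite("pics/crop.png",cv2.resize(o,(800,372))[:,:,::-1])
E
```

```text
[[0.5275352  0.18682197 0.03817911]
 [0.64207752 0.21222271 0.06024781]]
plane top [[0.52924668 0.18368837 0.04      ]
 [0.64855506 0.21397207 0.04      ]] [[ 0.57649312 -0.27352038  0.04      ]
 [ 0.69393203 -0.23130322  0.04      ]]
cam [ 0.28835337 -0.53295693  0.38463725] 288.8751503795908 [-0.27785229 -0.10487781 -0.95488154] [9.83771215e-01 1.79427412e-01 7.31569550e-06 2.21095118e-05] [ 0.21184155 -0.56138318  0.22265578]
```

View pics/crop.png

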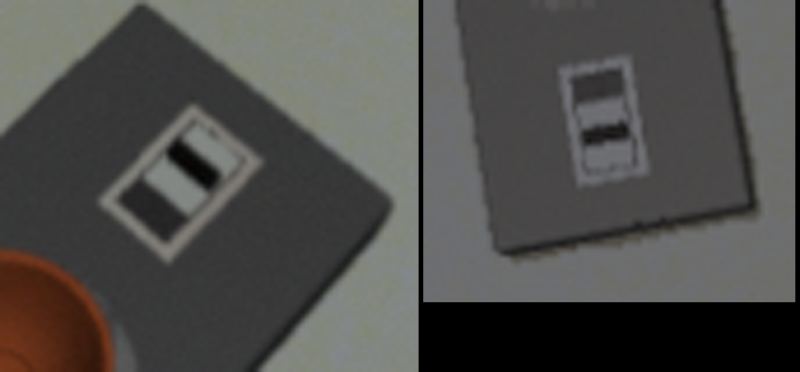

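The crop shows the ridge at about (391.5,284.8) in the scene view and (219.5,218.6) in the top view. It is at the end of the slot away from the stage, so it's off. I'll compute the slide axis from the base's rear edge, then take two wrist views from above.

Run:
```python
from rig import robot, vision, finder
import cv2,numpy as np
from h import *
a=vision.snapshot("scene");b=vision.snapshot("top")
X=tri(a,[[391.5,284.8],[380.5,250.6],[434.3,294.1]],b,[[219.5,218.6],[250.7,234.7],[196.9,244.2]])
print(X.round(4)); e=X[2]-X[1]; psi=np.arctan2(-e[0],e[1]); print("w",np.linalg.norm(e),"psi",np.degrees(psi))
u=np.array([np.cos(psi),np.sin(psi),0]); print("behind",(X[0]-X[1])@u)
q=[np.cos(psi/2),np.sin(psi/2),0,0]
robot.move_gripper(0.0)
for i,(d,z) in enumerate([(-.05,.17),(-.05,.13)]):
    p=X[0]+d*u; p[2]=z
    (robot.goto if i==0 else robot.move_straight)(p,q); robot.sleep(.2)
    w=vision.snapshot("wrist"); cv2.imwrite(f"pics/w{i}.png",w["image"][:,:,::-1]); np.save(f"w{i}.npy",w,allow_pickle=True)
    for l in ("round_ridge",):
        for m in finder.masks_of("wrist",l)[:2]: print(l,m["conf"],m["bbox"],np.argwhere(m["region"]).mean(0)[::-1])
o=robot.observe();print(o["time_s"],o["tcp_pos"],o["contact_force"],o["joint_pos"])
```

```text
[[0.5225 0.1851 0.0341]
 [0.4863 0.1136 0.0241]
 [0.4644 0.2399 0.0213]]
w 0.12824644855356931 psi 9.841309698258373
behind 0.047894848433235965
round_ridge 0.68 [305.2, 125.6, 328.0, 161.6] [317.2948886  142.65137615]
round_ridge 0.78 [304.0, 127.7, 332.9, 167.4] [317.88981289 148.46049896]
5.875 [0.47371327 0.17670614 0.13105991] [-0.29549688  0.14744098  0.13342816] [ 2.89768128e-01 -1.65100579e-01  1.64239133e+00 -4.25856000e-05
  1.66262972e+00  1.68880175e+00]
```

```bash
python3 -c "
import cv2,numpy as np
a=cv2.imread('pics/w0.png');b=cv2.imread('pics/w1.png')
cv2.imwrite('pics/wc.png',np.hstack([cv2.resize(x[60:260,220:420],(400,400),interpolation=2) for x in (a,b)]))"
```

```text
(no output)
```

View pics/wc.png

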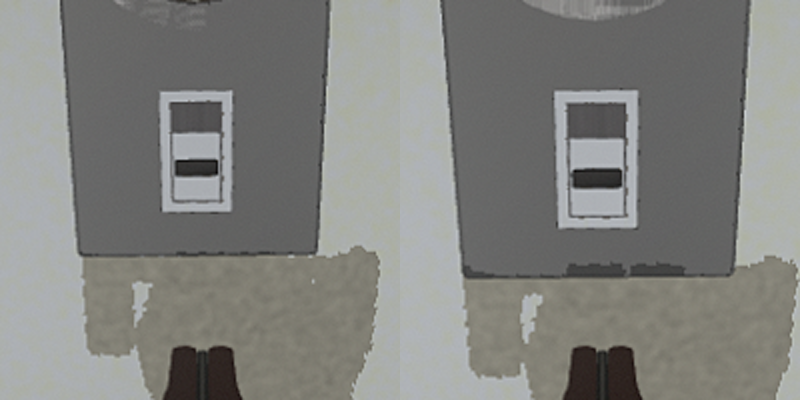

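View pics/w0.png

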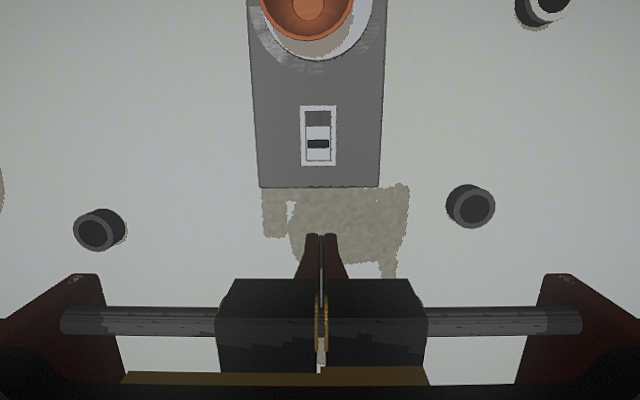

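The wrist views show the ridge at (318,142.5) and then (318.5,148.5), with the rear edge level in the image, so the yaw is close. The rear corners are at (260.5,187) and (378,187), then (252,198) and (386.5,197).

Run:
```python
from rig import vision
from h import *
w0,w1=[np.load(f"w{i}.npy",allow_pickle=True).item() for i in (0,1)]
p0=[[318,142.5],[260.5,187],[378,187]];p1=[[318.5,148.5],[252,198],[386.5,197]]
print(tri(w0,p0,w1,p1).round(4))
for w,p in((w0,p0),(w1,p1)):
    r=plane(w,p[:1],.04)[0];c=plane(w,p[1:],.032);e=c[0]-c[1];psi=np.arctan2(-e[0],e[1]);u=np.array([np.cos(psi),np.sin(psi),0])
    print(r,c.round(4),np.linalg.norm(e),np.degrees(psi),(r-c[0])@u,(r-c.mean(0))@[-u[1],u[0],0])
a=vision.snapshot("scene")
print("wrist+scene",tri(w1,p1[:1],a,[[391.5,284.8]]))
```

```text
[[0.5277 0.1875 0.0717]
 [0.4712 0.238  0.0465]
 [0.4859 0.1129 0.0202]]
[0.5244396  0.18732402 0.04      ] [[0.4668 0.2402 0.032 ]
 [0.4882 0.116  0.032 ]] 0.1260240673968418 9.775752754911275 0.047817740846939884 0.0011355767097444255
[0.52391862 0.18703697 0.04      ] [[0.4665 0.2411 0.032 ]
 [0.4892 0.116  0.032 ]] 0.1271765843770052 10.270847199501873 0.04683023915105652 0.00013564660727643794
wrist+scene [[0.5233046  0.18750413 0.03827258]]
```

The measurements agree: ridge at (0.524, 0.187, 0.039), yaw 10°, 47–48 mm ahead of the rear edge as specified. I'll touch down behind the ridge, lift 3 mm and push.

Run:
```python
from rig import robot, vision, finder
import cv2,numpy as np
psi=np.radians(10);u=np.array([np.cos(psi),np.sin(psi),0]);q=[np.cos(psi/2),np.sin(psi/2),0,0]
r=np.array([.524,.187,0])
P=lambda d,z:r+d*u+[0,0,z]
robot.move_straight(P(-.027,.08),q)
robot.move_straight(P(-.027,.045),speed=.08)
h=robot.move_straight(P(-.027,.028),speed=.015,stop_force=3)
o=robot.observe();z=o["tcp_pos"][2];print(h,z,o["contact_force"],o["time_s"])
if h and .028<z<.037:
    robot.move_straight(P(-.027,z+.003),speed=.02)
    f0=np.array(robot.observe()["contact_force"])
    for d in (-.012,-.008,-.004,0,.003):
        h=robot.move_straight(P(d,z+.003),speed=.02,stop_force=12)
        o=robot.observe();print(h,(o["tcp_pos"]-r)@u,o["tcp_pos"][2],np.array(o["contact_force"])-f0)
        if h: break
    d=(o["tcp_pos"]-r)@u
    robot.move_straight(P(d-.012,z+.003),speed=.05)
    robot.move_straight(P(-.05,.17),speed=.12); robot.sleep(.2)
    w=vision.snapshot("wrist"); cv2.imwrite("pics/w2.png",cv2.resize(w["image"][60:260,220:420],(400,400))[:,:,::-1])
    print(robot.observe()["time_s"],robot.observe()["contact_force"])
```

```text
True 0.03235792506621464 [-0.03066552 -0.1717713   4.88345366] 7.8417
False -0.011973625943747157 0.0353224674955885 [-0.71278561  0.15685063  0.23078538]
False -0.0077023310802085704 0.035366709353798126 [-0.18191345  0.86196262  0.7426968 ]
False -0.0038748329787487595 0.0353295609169782 [0.06519817 0.29219343 0.14472028]
True -0.0020188718522188244 0.03469771797595682 [ 0.10027267 -0.34271757  0.38500632]
12.0 [-0.10953018  0.6114789   0.15334843]
```

View pics/w2.png

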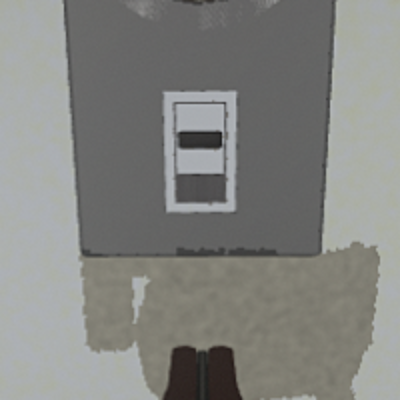

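The ridge is now at crop (199,139), at the stage end of the slot, with the empty slot behind it. The switch is on, the arm is clear, and I can hand in.

```bash
python3 -c "
from rig import robot
print(robot.close_job())"
```

```text
the job is handed in; nothing more can be done
None
```

The round base's switch is on: the last wrist picture showed the ridge at the stage end of its slot. The square base was never approached, and I handed the job in with the arm clear at about 12 s; the hand-in gave no verdict.

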